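# Make up the electrode trays on the treatment bench

### The arm

A 6-joint arm with a two-finger parallel gripper is mounted at the origin on the work surface. World frame = base frame: x ahead of the robot, y to its left, z up, the work surface at z = 0. Lengths are in mm, angles in rad, forces in N, time in s.
With the tool pointing down it reaches from about 275 to 750 mm from the base axis. Payload 10.2 kg.
Tool frame: the origin (TCP) lies midway between the tips of the shut fingers; the grasp point (between the pads) lies 19 mm behind it; z points along the fingers, y is the line along which they close (so a half turn about z gives the same grasp; the last joint's range is limited). The gripper opens to 88 mm and grips with 3 to 60 N. Pads are 18 mm wide; open, the fingers measure 123 mm over their backs; the gripper's body (75 mm by 187 mm) begins 45 mm behind the grasp point.
Start: joints at [-0.223, 0.313, 1.498, -0, 1.331, -0.223], TCP at [525.006, -0.014, 238.72] pointing down, gripper open.
Joint ranges: [-2.94, 2.94], [-0.97, 2.17], [0.19, 2.56], [-1.23, 4.37], [0.02, 3.11], [-2.88, 2.88]. Speed limits (rad/s): [2.39, 2.39, 3.01, 3.14, 3.14, 3.14].

### API

Orientations are given as [roll, pitch, yaw] about the fixed x, y, z axes, in that order (R = Rz(yaw) Ry(pitch) Rx(roll)).
In Python, from rig import r gives the robot as it stands. The module is installed in compiled form; this text tells all that it offers.
- The arm moves only by the shell command python3 -m handwheel 'ROWS' [FORCE]. ROWS is text: rows parted by semicolons, each of 7 numbers parted by spaces: the closure, from 0 (fully open) to 1 (shut), then the shift along the tool's x, y, z in cm, then the turn, a rotation vector about the tool's x, y, z in rad. In form: jaw tx ty tz rx ry rz; .... A call has exactly 10 rows; each row is the pose to reach, as a shift and turn from the pose commanded when the call began, along the tool's axes at that moment; what a row does not reach only later rows make up. A row lasts 1/8 s, in which the tool goes at most 62.5 mm and 10.7 degrees, less where a joint would pass 70% of its speed; a pose out of reach is approached as far as the arm can. A call with a gripper value outside its range is refused whole. The fingers move at their own pace and stop on an object; FORCE is the grip in N (left out, the last holds). Time passes only in rows, so rows that repeat a pose let the fingers close, or fill a call up. It gives the time, the measured TCP pose, the force, the opening and the grip force at its end, in the units of the state.
- r.get_obs(): the state, without advancing time (a new reading comes with each control period).
- r.grab_frame(name): name is "scene" or "side" or "wrist"; returns a dict with "pixels" (420x560x3 uint8, blue, green, red), "depth" (420x560 float32, mm along the optical axis (not along the pixel's ray), 0 where there is no reading), "fx", "fy", "cx", "cy" (pixels), "origin" and "rotation" of the camera in the world. Camera axes: x right, y up, looking along -z (the intrinsics and any distortion apply to the point x, -y, -z); pixel columns grow to the right and rows downward; lengths in mm; the calibration is good to about 2 mm. A picture is of the moment at which its call begins.
- r.hand_in(): hands the job in; it is judged then, once.
Trained networks look in the newest picture that a camera, given by its name, has taken for a name from the list of things; names that differ only in an ending like _2 or _b are one class to them, and where a whole thing is asked for, a point or a joint stands for the part that bears it (a point fixed in the world has none). Each returns a list of dicts, best first, with "score" (0 to 1); they miss things now and then, are a little off and sometimes report something else, mostly with a low value. They report only what shows in the picture. A call takes as long as a camera call. They do not tell look-alikes from the thing itself.
- r.outline_of(camera, target): "mask" (420x560 bool, what is visible of it) and "box" ([centre column, centre row, width, height] in pixels, round what is visible of it).
- r.spot_point(camera, target): "position" ([column, row] in pixels: a listed point, or the origin of a listed thing).
The state is a dict: "t": time; "qpos": joint angles; "qd": joint speeds; "tau": joint torques, N m; "ee_pos": TCP position; "ee_rot": TCP orientation; "contact_force": force on the tool from outside, world axes, zero at the start; "ft_torque": the same for the moment, N m; "finger_gap": opening from 0.0 (shut) to 1.0 (fully open); "grip_force": force on a finger pad.
Only numpy, scipy, OpenCV 4.12 (cv2) and the standard library are available. Lean on these libraries where they do the work, as an engineer would, in place of code of your own. Each camera call takes 0.05 s, during which the arm holds its last target. There are 200 camera calls.

### The job

Sort the mixed electrode parts into their trays: lay the large plate electrode flat in the middle of the large tray and the small one in the middle of the small tray, square with the tray (tab at either end), then lay the blue grid of matching size flat and square on top of each plate, centred on the flat part that its tab's grip block leaves free, and stand the round electrode upright in the round dish. Set each part down rather than dropping it, and leave the jar and the cup where they are.

Things in the scene. Friction and masses are not known exactly. Their poses are not given: they have to be found in the camera images.
- plate_large_mid (a point): Large bare steel plate electrode, 104 x 80 x 3 mm, lying flat. At its +x end a tab stands up with a grey grip block: 12 mm thick (along x), 36 wide, 30 to 54 mm above the underside; block centre 50.5 mm along +x from the plate's centre. Lift by pinching the block's 12 mm, firmly (20-30 N): the plate hangs off to one side. Point: plate centre, mid-thickness; x lengthwise to the tab, z up.
- plate_small_mid (a point): Small bare steel plate electrode, 76 x 56 x 3 mm, lying flat. At its +x end a tab stands up with a grey grip block: 12 mm thick (along x), 36 wide, 30 to 54 mm above the underside; block centre 36.5 mm along +x from the plate's centre. Lift by pinching the block's 12 mm, firmly (20-30 N): the plate hangs off to one side. Point: plate centre, mid-thickness; x lengthwise to the tab, z up.
- grid_large_mid (a point): Large light blue plastic grid 80 (x) x 68 (y) x 8 mm, with a handle bar over its middle: 10 mm thick (across y), 60 mm along x, 40 to 52 mm above the underside. Pinch the bar across its 10 mm. Either way round. Its place on the large plate: its centre 5 mm from the plate's centre, away from the tab. Point: grid's centre, half-way up (26 mm above the underside); z up.
- grid_small_mid (a point): Small light blue plastic grid 50 (x) x 46 (y) x 8 mm, with a handle bar over its middle: 10 mm thick (across y), 42 mm along x, 40 to 52 mm above the underside. Pinch the bar across its 10 mm. Either way round. Its place on the small plate: its centre 5 mm from the plate's centre, away from the tab. Point: grid's centre, half-way up (26 mm above the underside); z up.
- round_mid (a point): Round electrode standing upright: a steel disc 48 mm across and 8 mm thick with a grey stem on top, 18 mm across from 30 to 52 mm above the underside, 54 mm tall in all. This point: on its axis, half-way up (27 mm above the underside); z up along the stem.
- tray_large: Large shallow white tray, fixed to the bench, outside 150 (its x) x 120 (its y) mm, inside 142 x 112 mm, floor 4 mm thick, rim 20 mm above the bench. Origin: centre of its underside, on the bench; x along its longer side, z up.
- tray_small: Small shallow white tray, fixed to the bench, outside 120 (its x) x 94 (its y) mm, inside 112 x 86 mm, floor 4 mm thick, rim 20 mm above the bench. Origin: centre of its underside, on the bench; x along its longer side, z up.
- dish: Round steel dish, fixed to the bench, 100 mm across the rim and 92 mm at the foot, wall 4 mm, floor 4 mm thick, rim 16 mm above the bench. Origin: centre of its underside, on the bench.
- jar_mid (a point): Lidded white plastic jar, 60 mm across and 70 mm tall, standing on the bench; a bystander. This point: on its axis, half-way up.
- cup_mid (a point): White cup, 72 mm across and 75 mm tall, standing on the bench; a bystander. This point: on its axis, half-way up.
Mind the look-alikes: they are no part of the job. What is shaped like the part that bears grid_small_mid but brown, orange or red is not meant.

How it is judged (in metres and radians):
At the end, for the whole second after the job is handed in: Each plate flat on its tray's floor, centre within 15 mm and 0.25 rad of the tray's; the grid of its size flat on it, within 12 mm (each plate axis) and 0.25 rad of its centred place; the round electrode upright on the dish floor; all released and at rest (horizontal distance between plate_large_mid and tray_large below 0.015 m and angle between the x axis of plate_large_mid and the x axis of tray_large, either way round below 0.25 rad and angle between each of plate_large_mid, grid_large_mid, plate_small_mid, grid_small_mid's own z axis and vertical below 0.06 rad and z of plate_large_mid in the frame of tray_large below 0.009 m and x of grid_large_mid in the frame of plate_large_mid between -0.017 and 0.007 m and y of grid_large_mid in the frame of plate_large_mid between -0.012 and 0.012 m and z of grid_large_mid in the frame of plate_large_mid between 0.024 and 0.031 m and angle between the x axis of grid_large_mid and the x axis of plate_large_mid, either way round below 0.25 rad and horizontal distance between plate_small_mid and tray_small below 0.015 m and angle between the x axis of plate_small_mid and the x axis of tray_small, either way round below 0.25 rad and z of plate_small_mid in the frame of tray_small below 0.009 m and x of grid_small_mid in the frame of plate_small_mid between -0.017 and 0.007 m and y of grid_small_mid in the frame of plate_small_mid between -0.012 and 0.012 m and z of grid_small_mid in the frame of plate_small_mid between 0.024 and 0.031 m and angle between the x axis of grid_small_mid and the x axis of plate_small_mid, either way round below 0.25 rad and horizontal distance between round_mid and dish below 0.022 m and angle between round_mid's own z axis and vertical below 0.1 rad and z of round_mid in the frame of dish between 0.025 and 0.036 m and linear speed of each of plate_large, plate_small, grid_large, grid_small, round below 0.02 m/s); the robot touches nothing.
It fails at once if a part is dropped (let go more than about 4 cm above where it belongs) ((height (world z) of plate_large_mid above 0.05 m and contact force between anything else and plate_large below 0.01 N) or (height (world z) of plate_small_mid above 0.05 m and contact force between anything else and plate_small below 0.01 N) or (height (world z) of grid_large_mid above 0.08 m and contact force between anything else and grid_large below 0.01 N) or (height (world z) of grid_small_mid above 0.08 m and contact force between anything else and grid_small below 0.01 N) or (height (world z) of round_mid above 0.075 m and contact force between anything else and round below 0.01 N)).
It fails at once if the jar is pushed or tipped (distance of jar_mid from where it was at the start of the episode above 0.02 m or angle between jar_mid's own z axis and vertical above 0.3 rad).
It fails at once if the cup is pushed or tipped (distance of cup_mid from where it was at the start of the episode above 0.02 m or angle between cup_mid's own z axis and vertical above 0.3 rad).
It also fails if it takes over 131 s, if anything falls off the work surface, if the arm or the gripper's body presses on something with over 40 N, if the wrist force passes 120 N, or if a joint passes its speed limit or range.

## Working session

There is one attempt and no reset: what is moved stays moved. The work goes in short steps, Python scripts to look and compute and a shell command to move; the robot and the scene stay as the last step left them, time stands still between calls to the robot, and variables do not carry over. Pictures are saved under pics/ and viewed, at most 14 in all, crops included, and the job is handed in when it is done.

```bash
mkdir -p pics; cat > h.py <<'E'
import numpy as np, cv2
from rig import r
from scipy.spatial.transform import Rotation as R
def grab(n,save=None):
    f=r.grab_frame(n)
    if save: cv2.imwrite('pics/'+save,f['pixels'])
    return f
def rot(f):
    M=np.array(f['rotation'],float)
    return M if M.shape==(3,3) else R.from_euler('xyz',M).as_matrix()
def cloud(f):
    d=f['depth'].astype(float); v,u=np.mgrid[:420,:560]
    p=np.stack([(u-f['cx'])/f['fx']*d,-(v-f['cy'])/f['fy']*d,-d],-1)
    return p@rot(f).T+np.array(f['origin'])
def onplane(f,px,z):
    u,v=px; c=rot(f)@np.array([(u-f['cx'])/f['fx'],-(v-f['cy'])/f['fy'],-1]); o=np.array(f['origin'])
    return o+c*(z-o[2])/c[2]
E
python3 - <<'E'
from h import *
f=grab('scene','s0.png'); g=grab('side','d0.png')
print({k:f[k] for k in f if k not in('pixels','depth')}); print(g['origin'],g['rotation'])
print(r.get_obs())
Z=dict(plate_large_mid=1.5,plate_small_mid=1.5,grid_large_mid=26,grid_small_mid=26,round_mid=27,tray_large=4,tray_small=4,dish=4,jar_mid=35,cup_mid=37)
for c,F in(('scene',f),('side',g)):
  for n,z in Z.items():
    for s in r.spot_point(c,n)[:4]:
      print(c,n,round(s['score'],2),np.round(s['position']),np.round(onplane(F,s['position'],z)))
E
```

```text
{'fx': 453.01011193524766, 'fy': 453.01011193524766, 'cx': 275.2972778104284, 'cy': 213.45923425806254, 'origin': array([1104.5413384 ,  -68.72628858,  844.21650179]), 'rotation': array([ 0.63845996, -0.00234908,  1.45775226])}
[  223.29660309 -1135.94304173   731.42243976] [ 1.05376161 -0.02705594 -0.24939868]
{'t': 0.1, 'qpos': array([-2.23410839e-01,  3.13345556e-01,  1.49829901e+00,  4.03302903e-05,
        1.33101109e+00, -2.23398992e-01]), 'qd': array([-3.62538047e-04,  8.78459331e-06, -2.25120885e-03,  1.42485376e-03,
       -1.19195393e-03,  1.10415133e-03]), 'tau': array([ 3.19868399e-03, -4.02814186e+01, -2.52645475e+01,  6.95334817e-02,
        3.42543027e-02, -5.51177254e-05]), 'ee_pos': array([5.24799356e+02, 3.76889254e-02, 2.38266492e+02]), 'ee_rot': array([-3.14056474e+00, -2.73696421e-04,  1.57077474e+00]), 'contact_force': array([ 0.12696517, -0.81389407,  0.66211004]), 'ft_torque': array([ 0.05634692, -0.00452008,  0.00433069]), 'grip_force': 0.0, 'finger_gap': 0.9976257758506978}
scene plate_large_mid 0.63 [195. 265.] [ 600. -182.    2.]
scene plate_small_mid 0.62
[... 845 characters left out ...]
mall_mid 0.68 [241. 268.] [ 383. -238.   26.]
side grid_small_mid 0.63 [265. 244.] [ 465. -148.   26.]
side grid_small_mid 0.63 [215. 245.] [ 336. -125.   26.]
side grid_small_mid 0.63 [214. 221.] [349.  -7.  26.]
side round_mid 0.47 [251. 216.] [456.  -5.  27.]
side tray_large 0.81 [300. 220.] [604. -18.   4.]
side tray_small 0.81 [246. 173.] [507. 325.   4.]
side tray_small 0.55 [290. 160.] [691. 401.   4.]
side dish 0.84 [296. 297.] [ 493. -344.    4.]
side jar_mid 0.89 [294. 158.] [689. 348.  35.]
side jar_mid 0.54 [288. 187.] [607. 139.  35.]
side cup_mid 0.88 [378. 280.] [ 686. -365.   37.]
side cup_mid 0.65 [297. 299.] [ 482. -386.   37.]
side cup_mid 0.35 [300. 219.] [588. -65.  37.]
```

```bash
python3 - <<'E'
import cv2
a=cv2.imread('pics/s0.png'); cv2.imwrite('pics/s0c.png',cv2.resize(a[120:340,60:500],None,fx=1.8,fy=1.8,interpolation=cv2.INTER_CUBIC))
E
```

```text
(no output)
```

View pics/s0c.png

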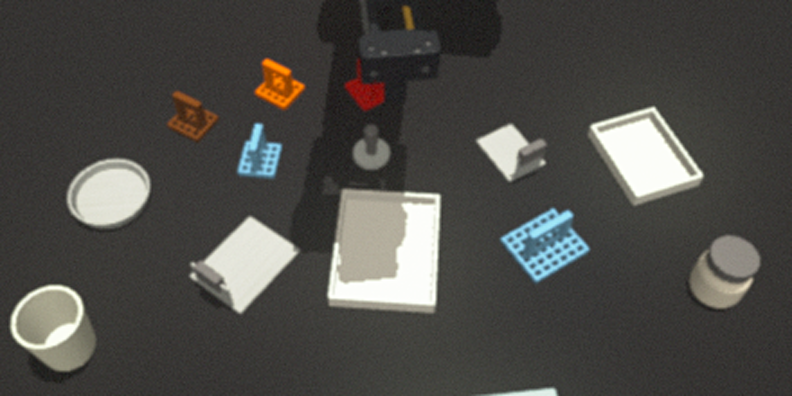

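The picture shows four small-grid shapes: blue (201,202), brown (168,180), orange (218,166) and red (265,163). The task wants light blue, so (201,202) is the one meant. Next: a confirming crop, plus metric poses from depth.

```bash
cat > m.py <<'E'
from h import *
import sys
def rect(P): # minAreaRect -> centre,long,short,angle of long side
    (c,(w,h),a)=cv2.minAreaRect(P[:,:2].astype(np.float32))
    if w<h: w,h,a=h,w,a+90
    return np.round([*c,w,h],1),round(float(np.deg2rad((a+90)%180-90)),3)
def measure(c,names,f=None,near=None):
    f=f or grab(c); C=cloud(f); out={}
    for n in names:
        for s in r.outline_of(c,n)[:3]:
            m=cv2.erode(s['mask'].astype(np.uint8),np.ones((2,2)))>0
            m&=f['depth']>0
            P=C[m]
            if len(P)<20: continue
            if s['score']<.5: continue
            print(c,n,round(s['score'],2),len(P),'med',np.round(np.median(P,0)),'zpct',np.round(np.percentile(P[:,2],[2,50,98])))
            if 'plate' in n or 'grid' in n:
                lo,hi=(P[P[:,2]<14],P[P[:,2]>34])
            elif 'tray' in n: lo,hi=P[P[:,2]<10],P[(P[:,2]>-5)]
            else: lo,hi=P[P[:,2]<12],P[P[:,2]>(38 if 'round' in n else 12)]
            for k,Q in(('lo',lo),('hi',hi)):
                if len(Q)>12: print('   ',k,len(Q),*rect(Q),'mean',np.round(Q.mean(0),1))
E
python3 - <<'E'
from m import *
N=['plate_large_mid','plate_small_mid','grid_large_mid','grid_small_mid','round_mid','tray_large','tray_small','dish','jar_mid','cup_mid']
f=grab('scene'); measure('scene',N,f)
measure('side',N)
a=f['pixels'][175:225,175:245]; cv2.imwrite('pics/gs.png',cv2.resize(a,None,fx=6,fy=6,interpolation=cv2.INTER_CUBIC))
E
```

```text
scene plate_large_mid 0.87 1551 med [ 608. -179.    4.] zpct [ 0.  4. 55.]
    lo 1349 [ 605.  -179.3  102.9   78.8] -0.751 mean [ 604.2 -173.5    3.5]
    hi 166 [ 644.6 -209.9   45.8   12.2] 0.854 mean [ 645.  -211.4   49. ]
scene plate_small_mid 0.72 628 med [487. 166.   4.] zpct [ 1.  4. 56.]
    lo 447 [472.3 174.3  76.5  73.9] 0.396 mean [473.7 161.6   3.9]
    hi 131 [509.7 179.3  37.3  13.4] -1.186 mean [513.  177.3  48.4]
scene grid_large_mid 0.83 1044 med [627. 176.   8.] zpct [-0.  8. 53.]
    lo 809 [619.9 180.1  87.   67.1] -1.11 mean [626.6 176.6   6.6]
    hi 175 [620.9 176.1  59.5  10.8] -1.137 mean [623.5 174.2  49. ]
scene grid_small_mid 0.77 228 med [364. -12.   8.] zpct [-0.  8. 34.]
    lo 191 [352.2  -8.7  49.8  43.4] 0.415 mean [358.6 -12.8   6.9]
scene grid_small_mid 0.68 405 med [ 386. -247.    9.] zpct [ 0.  9. 53.]
    lo 255 [ 379.1 -249.3   59.6   45.8] 0.949 mean [ 385.9 -248.     7. ]
    hi 90 [ 381.8 -244.6   39.8   10.9] 0.926 mean [ 385.1 -243.4   46.8]
scene grid_small_mid 0.59 339 med [ 343. -129.    9.] zpct [ 1.  9. 53.]
    lo 214 [ 337.4 -129.
[... 4165 characters left out ...]
4.9]
    hi 555 [511.9 290.1 194.4 120.7] -1.339 mean [503.4 330.6   9.7]
side dish 0.65 1030 med [ 490. -341.    6.] zpct [ 2.  6. 18.]
    lo 802 [ 488.1 -346.    95.3   91.4] 0.942 mean [ 489.8 -341.2    5.8]
    hi 228 [ 489.1 -346.4   97.1   95. ] 1.033 mean [ 492.5 -347.5   15.6]
side jar_mid 0.52 248 med [686. 340.  41.] zpct [ 8. 41. 72.]
    lo 21 [684.9 341.2  42.4  18.1] -0.491 mean [685.5 339.6   8.6]
    hi 227 [688.8 347.3  50.   38.1] -0.532 mean [687.8 341.9  44. ]
side cup_mid 0.58 1049 med [ 682. -388.   53.] zpct [ 5. 53. 77.]
    lo 73 [ 723.3 -361.4  138.1   44. ] 0.517 mean [ 676.3 -394.9    7.3]
    hi 976 [ 685.8 -375.4   72.1   67.9] 0.645 mean [ 683.1 -379.4   52.4]
```

View pics/gs.png

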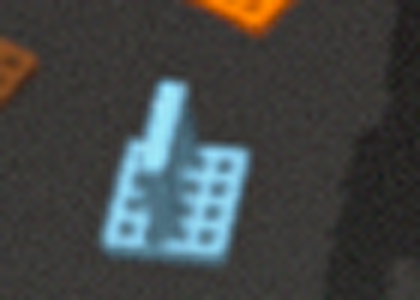

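The crop shows the blue grid filling the frame at about (180,200) in crop pixels, with its bar standing over it, so the target is confirmed. The first move goes above the large plate.

```bash
cat > p.py <<'E'
from h import *
def plan(*targets):
    o=r.get_obs(); p=o['ee_pos']; Rm=R.from_euler('xyz',o['ee_rot']); yaw=o['ee_rot'][2]
    for x,y,z,w in targets:
        T=R.from_euler('xyz',[np.pi,0,w])
        d=Rm.inv().apply(np.array([x,y,z])-p)/10; w_=(Rm.inv()*T).as_rotvec()
        print('T',np.round(d,2),np.round(w_,3))
    print('t',round(o['t'],2),'pos',np.round(p,1),np.round(o['ee_rot'],3),'F',np.round(o['contact_force'],1),'gap',round(o['finger_gap']*88,1),'grip',round(o['grip_force'],1),'q',np.round(o['qpos'],2))
E
python3 - <<'E'
from p import *
plan((625,-195,200,.82))
g=grab('side');C=cloud(g)
f=grab('scene');D=cloud(f)
for c,X in(('scene',D),('side',C)):
  s=r.outline_of(c,'tray_small')[0]['mask']; s=cv2.dilate(s.astype(np.uint8),np.ones((5,5)))>0
  for lo,hi in((15,26),(9,26)):
    Q=X[s&(X[...,2]>lo)&(X[...,2]<hi)]; Q=Q[np.linalg.norm(Q[:,:2]-[504,337],axis=1)<85]
    (cx,sz,a)=cv2.minAreaRect(Q[:,:2].astype(np.float32)); print(c,lo,len(Q),cx,sz,a, np.deg2rad(a))
E
```

```text
T [-19.5   10.     3.87] [ 0.    -0.     0.751]
t 2.2 pos [525.   -0.  238.7] [ 3.142 -0.     1.571] F [0.4 0.5 0.1] gap 88.0 grip 0.0 q [-0.22  0.31  1.5   0.    1.33 -0.22]
scene 15 461 (504.9739074707031, 333.3492431640625) (123.36178588867188, 97.86761474609375) 13.654031753540039 0.2383078102711286
scene 9 686 (504.9739074707031, 333.3492431640625) (123.36178588867188, 97.86761474609375) 13.654031753540039 0.2383078102711286
side 15 0 (0.0, 0.0) (0.0, 0.0) 0.0 0.0
side 9 0 (0.0, 0.0) (0.0, 0.0) 0.0 0.0
```

```bash
python3 -m handwheel '0 -5 2.5 0.9 0 0 0.18; 0 -10 5 1.9 0 0 0.36; 0 -15 7.5 2.9 0 0 0.54; 0 -19.5 10 3.9 0 0 0.75; 0 -19.5 10 3.9 0 0 0.75; 0 -19.5 10 3.9 0 0 0.75; 0 -19.5 10 3.9 0 0 0.75; 0 -19.5 10 3.9 0 0 0.75; 0 -19.5 10 3.9 0 0 0.75; 0 -19.5 10 3.9 0 0 0.75' 25
python3 - <<'E'
from m import *
f=grab('wrist','w1.png'); print(f['origin'],f['rotation'])
measure('wrist',['plate_large_mid'],f)
E
```

```text
t: 3.65
ee_pos: [625.0, -194.8, 199.9]
ee_rot: [3.141, -0.0, 0.821]
contact_force: [0.6, 0.0, -0.0]
finger_gap: 1.004
grip_force: 0.0
[ 678.96333541 -137.33223953  346.28229228] [-0.30798824  0.00082883 -0.74928591]
wrist plate_large_mid 0.7 7252 med [ 606. -181.    4.] zpct [ 2.  4. 55.]
    lo 6611 [ 606.6 -184.2  113.8   80.5] -0.75 mean [ 603.  -177.6    3.6]
    hi 618 [ 640.3 -213.3   54.8   12. ] 0.823 mean [ 641.4 -211.5   51.6]
```

View pics/w1.png

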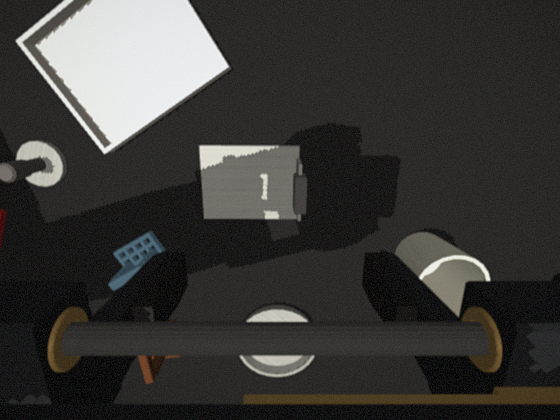

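The wrist view shows the large plate's block at (300,193), plate centre about (250,183), clear of neighbours. Descend and pinch.

```bash
python3 -m handwheel '0 -0.27 2.44 5 0 0 0; 0 -0.27 2.44 10 0 0 0; 0 -0.27 2.44 14 0 0 0; 0 -0.27 2.44 16.5 0 0 0; 0 -0.27 2.44 17.7 0 0 0; 0 -0.27 2.44 17.7 0 0 0; 1 -0.27 2.44 17.7 0 0 0; 1 -0.27 2.44 17.7 0 0 0; 1 -0.27 2.44 17.7 0 0 0; 1 -0.27 2.44 17.7 0 0 0' 28
python3 - <<'E'
from p import *
a=-.195; c=np.array([607,-12])+50.5*np.array([np.cos(a),np.sin(a)])
p=r.get_obs()['ee_pos']
plan((p[0],p[1],70,.82),(c[0],c[1],80,.82+.555),(c[0],c[1],28,.82+.555))
E
```

```text
t: 5.0
ee_pos: [641.1, -213.7, 23.0]
ee_rot: [3.141, -0.0, 0.821]
contact_force: [0.8, -0.2, 0.2]
finger_gap: 0.571
grip_force: 0.0
T [ 0.   0.  -4.7] [ 0.    -0.     0.001]
T [ 15.09 -11.95  -5.71] [ 0.     0.    -0.554]
T [ 15.09 -11.95  -0.51] [ 0.     0.    -0.554]
t 5.0 pos [ 641.1 -213.7   23. ] [ 3.141 -0.     0.821] F [ 0.8 -0.2  0.2] gap 50.3 grip 0.0 q [-0.49  0.86  1.2  -0.    1.09  0.26]
```

```bash
python3 -m handwheel '1 0 0 0 0 0 0; 1 0 0 0 0 0 0; 1 0 0 0 0 0 0; 1 0 0 0 0 0 0; 1 0 0 0 0 0 0; 1 0 0 0 0 0 0; 1 0 0 -1 0 0 0; 1 0 0 -2.5 0 0 0; 1 0 0 -4 0 0 0; 1 0 0 -5.5 0 0 0' 28
python3 - <<'E'
from p import *
from m import measure
f=grab('side'); measure('side',['plate_large_mid'],f)
plan((656.5,-21.8,80,.82+.555),(656.5,-21.8,28,.82+.555))
E
```

```text
t: 6.25
ee_pos: [641.2, -213.7, 79.3]
ee_rot: [3.141, -0.0, 0.821]
contact_force: [0.3, -1.0, -0.9]
finger_gap: 0.136
grip_force: 28.0
side plate_large_mid 0.61 622 med [ 603. -190.   61.] zpct [ 58.  61. 110.]
    hi 622 [ 603.7 -185.2  103.3   80.3] -0.749 mean [ 601.1 -190.8   64.8]
T [ 15.06 -12.03  -0.  ] [ 0.004  0.    -0.554]
T [ 15.06 -12.05   5.2 ] [ 0.004  0.    -0.554]
t 6.35 pos [ 641.9 -214.1   80.3] [ 3.138e+00 -1.000e-03  8.210e-01] F [ 0.4  0.5 -1.4] gap 11.5 grip 28.0 q [-0.49  0.79  1.16  0.    1.19  0.26]
```

```bash
python3 -m handwheel '1 3 -2.4 0 0 0 -0.11; 1 6 -4.8 0 0 0 -0.22; 1 9 -7.2 0 0 0 -0.33; 1 12 -9.6 0 0 0 -0.44; 1 15.06 -12.03 0 0 0 -0.554; 1 15.06 -12.03 1 0 0 -0.554; 1 15.06 -12.03 2.5 0 0 -0.554; 1 15.06 -12.03 3.5 0 0 -0.554; 1 15.06 -12.03 4.3 0 0 -0.554; 1 15.06 -12.03 4.3 0 0 -0.554'
python3 - <<'E'
from p import *
from m import measure
plan()
for c in('side','scene'):
  measure(c,['plate_large_mid','tray_large'],grab(c,c+'2.png'))
E
```

```text
t: 7.6
ee_pos: [655.4, -21.8, 34.0]
ee_rot: [-3.14, -0.0, 1.374]
contact_force: [0.2, -0.3, -0.6]
finger_gap: 0.136
grip_force: 28.0
t 7.6 pos [655.4 -21.8  34. ] [-3.14  -0.     1.374] F [ 0.2 -0.3 -0.6] gap 11.9 grip 28.0 q [-0.21  0.8   1.27  0.    1.07 -0.01]
side plate_large_mid 0.63 441 med [603. -21.  15.] zpct [12. 15. 34.]
    lo 111 [603.3 -13.7  95.8  72.9] -0.206 mean [600.9 -14.4  13.2]
side tray_large 0.57 670 med [589. -46.  10.] zpct [ 1. 10. 23.]
    lo 326 [612.6 -13.6 151.9 127.4] -0.182 mean [594.  -21.8   5.6]
    hi 670 [608.8 -13.6 158.7 129.1] -0.168 mean [595.6 -25.5  11.2]
scene tray_large 0.66 821 med [613.  31.   5.] zpct [ 1.  5. 22.]
    lo 605 [608.  -10.1 149.8 118.3] -0.208 mean [610.9   3.4   4.6]
    hi 821 [607.7 -10.1 150.9 118.9] -0.202 mean [615.2   5.7   8.3]
```

View pics/side2.png

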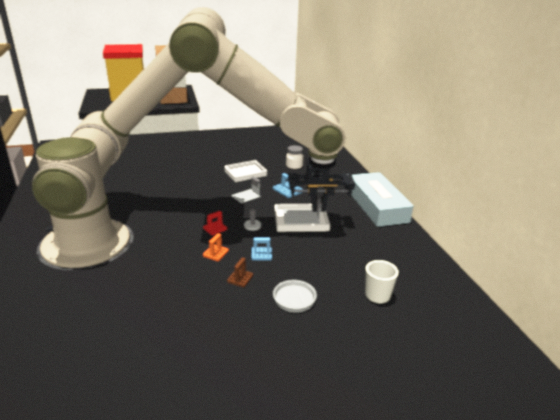

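The side view shows the plate hanging level inside the tray at about (300,215). Set it down and release.

```bash
python3 -m handwheel '1 0 0 0.4 0 0 0; 1 0 0 0.7 0 0 0; 1 0 0 0.75 0 0 0; 0.6 0 0 0.7 0 0 0; 0.6 0 0 0.7 0 0 0; 0.6 0 0 0.7 0 0 0; 0.6 0 0 0.7 0 0 0; 0.4 0 0 -2 0 0 0; 0.2 0 0 -7 0 0 0; 0 0 0 -12 0 0 0'
python3 - <<'E'
from p import *
plan((619,175,150,2.02))
E
```

```text
t: 9.15
ee_pos: [655.4, -21.4, 156.1]
ee_rot: [-3.141, -0.0, 1.375]
contact_force: [0.3, -0.1, 0.9]
finger_gap: 0.712
grip_force: 0.0
T [18.55 -7.4   0.62] [-0.    -0.    -0.645]
t 9.15 pos [655.4 -21.4 156.1] [-3.141 -0.     1.375] F [ 0.3 -0.1  0.9] gap 62.7 grip 0.0 q [-0.21  0.67  1.17  0.    1.31 -0.01]
```

```bash
python3 -m handwheel '0 3.7 -1.5 0 0 0 -0.13; 0 7.4 -3 -1 0 0 -0.26; 0 11.1 -4.5 -1.5 0 0 -0.39; 0 14.8 -5.9 -2 0 0 -0.52; 0 18.55 -7.4 -2 0 0 -0.645; 0 18.55 -7.4 -2 0 0 -0.645; 0 18.55 -7.4 -2 0 0 -0.645; 0 18.55 -7.4 -2 0 0 -0.645; 0 18.55 -7.4 -2 0 0 -0.645; 0 18.55 -7.4 -2 0 0 -0.645'
python3 - <<'E'
from p import *
from m import measure
plan()
measure('wrist',['grid_large_mid'],grab('wrist'))
f=grab('scene'); measure('scene',['plate_large_mid','tray_large'],f)
E
```

```text
t: 10.4
ee_pos: [619.3, 174.5, 174.7]
ee_rot: [-3.142, -0.0, 2.019]
contact_force: [0.5, -0.7, 0.3]
finger_gap: 1.0
grip_force: 0.0
t 10.4 pos [619.3 174.5 174.7] [-3.142 -0.     2.019] F [ 0.5 -0.7  0.3] gap 88.0 grip 0.0 q [ 0.09  0.63  1.19 -0.    1.32 -0.36]
wrist grid_large_mid 0.85 4010 med [619. 181.   9.] zpct [ 1.  9. 53.]
    lo 3206 [621.8 176.   84.   67.6] -1.111 mean [620.4 179.5   7.9]
    hi 769 [620.6 178.3  59.2   9.5] -1.123 mean [619.4 180.6  51.8]
scene plate_large_mid 0.68 1404 med [611. -14.   8.] zpct [ 5.  8. 59.]
    lo 1068 [608.  -13.2 103.5  76.1] -0.185 mean [601.5 -10.5   7.6]
    hi 232 [655.8 -23.4  54.3  14.4] 1.341 mean [657.9 -23.2  50.9]
scene tray_large 0.86 1957 med [611. -14.   6.] zpct [ 1.  6. 22.]
    lo 1354 [608.7 -10.6 150.  116.9] -0.192 mean [604.  -13.2   4.8]
    hi 1957 [608.4 -12.  150.6 120. ] -0.188 mean [609.1 -13.    8.8]
```

```bash
python3 -m handwheel '0.5 0.26 0.26 4 0 0 0; 0.5 0.26 0.26 9 0 0 0; 0.5 0.26 0.26 13 0 0 0; 0.5 0.26 0.26 14.8 0 0 0; 0.5 0.26 0.26 14.8 0 0 0; 1 0.26 0.26 14.8 0 0 0; 1 0.26 0.26 14.8 0 0 0; 1 0.26 0.26 14.8 0 0 0; 1 0.26 0.26 14.8 0 0 0; 1 0.26 0.26 14.8 0 0 0' 20
python3 -m handwheel '1 0 0 0 0 0 0; 1 0 0 0 0 0 0; 1 0 0 0 0 0 0; 1 0 0 0 0 0 0; 1 0 0 -1 0 0 0; 1 0 0 -3 0 0 0; 1 0 0 -5 0 0 0; 1 0 0 -7 0 0 0; 1 0 0 -7 0 0 0; 1 0 0 -7 0 0 0' 20
python3 - <<'E'
from p import *
a=-.19; c=np.array([606.3,-12])-5*np.array([np.cos(a),np.sin(a)])
plan((c[0],c[1],97,np.pi-.19),(c[0],c[1],35,np.pi-.19))
E
```

```text
t: 11.9
ee_pos: [620.6, 178.4, 27.2]
ee_rot: [3.141, 0.0, 2.02]
contact_force: [-1.3, -0.4, 3.7]
finger_gap: 0.106
grip_force: 20.0
t: 13.15
ee_pos: [620.1, 178.4, 96.3]
ee_rot: [-3.141, -0.0, 2.02]
contact_force: [0.8, 0.3, -1.5]
finger_gap: 0.104
grip_force: 20.0
T [-16.25  -9.91  -0.06] [-0.001 -0.001 -0.932]
T [-16.25  -9.9    6.14] [-0.001 -0.001 -0.932]
t 13.15 pos [620.1 178.4  96.3] [-3.141 -0.     2.02 ] F [ 0.8  0.3 -1.5] gap 9.2 grip 20.0 q [ 0.1   0.7   1.27  0.    1.17 -0.35]
```

```bash
python3 -m handwheel '1 -2.7 -1.6 0 0 0 -0.155; 1 -5.4 -3.3 0 0 0 -0.31; 1 -8.1 -4.9 0 0 0 -0.465; 1 -10.8 -6.6 0 0 0 -0.62; 1 -13.5 -8.2 0 0 0 -0.775; 1 -16.25 -9.9 0 0 0 -0.932; 1 -16.25 -9.9 2 0 0 -0.932; 1 -16.25 -9.9 4 0 0 -0.932; 1 -16.25 -9.9 5 0 0 -0.932; 1 -16.25 -9.9 5 0 0 -0.932'
python3 - <<'E'
from p import *
from m import measure
plan()
f=grab('side'); measure('side',['grid_large_mid','plate_large_mid'],f)
f=grab('scene'); measure('scene',['grid_large_mid','plate_large_mid'],f)
cv2.imwrite('pics/s3.png',cv2.resize(f['pixels'][180:340,180:380],None,fx=4,fy=3.75,interpolation=cv2.INTER_CUBIC)[:600])
E
```

```text
t: 14.4
ee_pos: [601.4, -10.8, 46.0]
ee_rot: [3.142, -0.002, 2.952]
contact_force: [0.3, -0.5, 0.2]
finger_gap: 0.108
grip_force: 20.0
t 14.4 pos [601.4 -10.8  46. ] [ 3.142e+00 -2.000e-03  2.952e+00] F [ 0.3 -0.5  0.2] gap 9.5 grip 20.0 q [-0.21  0.68  1.46 -0.    1.   -1.59]
side grid_large_mid 0.63 336 med [596. -21.  27.] zpct [20. 27. 62.]
    hi 49 [598.6 -14.6  59.2  13.3] -0.3 mean [595.8 -14.1  49.5]
side plate_large_mid 0.77 161 med [637. -37.   9.] zpct [ 5.  9. 59.]
    lo 114 [605.5 -22.1 105.8  60.2] -0.002 mean [604.  -32.3   8. ]
    hi 31 [648.2 -38.7  24.1   7. ] 1.324 mean [648.7 -39.8  49.2]
scene grid_large_mid 0.75 477 med [618. -12.  28.] zpct [ 6. 28. 74.]
    lo 67 [599.8 -11.   59.1  52.9] 1.384 mean [605.   -8.4   7.5]
    hi 108 [617.8 -12.8  32.7   9.4] -0.329 mean [625.2 -15.3  62.3]
scene plate_large_mid 0.62 524 med [656. -19.  20.] zpct [ 5. 20. 60.]
    lo 227 [609.4 -12.2 100.9  77.4] -0.197 mean [636.3 -11.1   8.1]
    hi 198 [657.7 -22.9  52.7  11.5] 1.454 mean [658.9 -22.5  49.8]
```

View pics/s3.png

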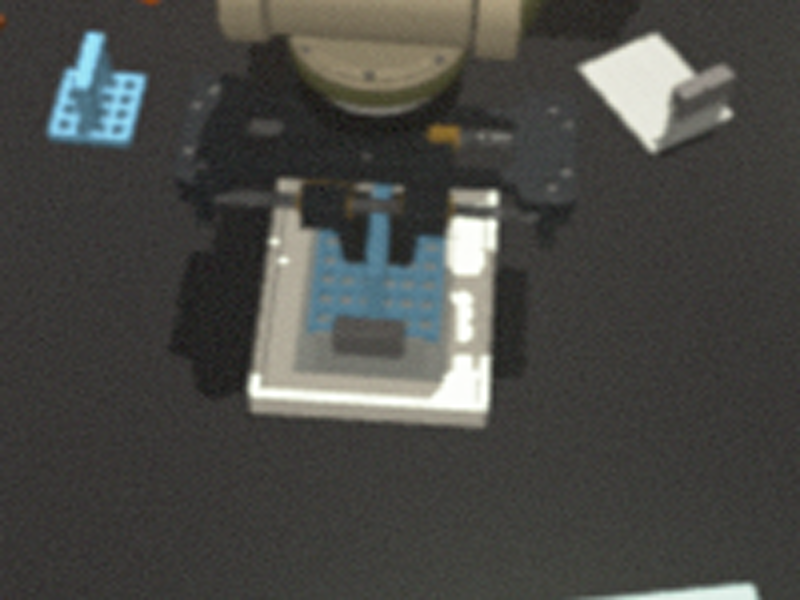

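The grid hangs square over the plate, behind the block at (370,335). Set it down.

```bash
python3 -m handwheel '1 0 0 0.7 0 0 0; 1 0 0 1.1 0 0 0; 1 0 0 1.25 0 0 0; 1 0 0 1.25 0 0 0; 0.6 0 0 1.2 0 0 0; 0.6 0 0 1.2 0 0 0; 0.6 0 0 1.2 0 0 0; 0.4 0 0 -1 0 0 0; 0.2 0 0 -6 0 0 0; 0 0 0 -11 0 0 0'
python3 - <<'E'
from p import *
plan((508,177,175,.385+np.pi/2))
E
```

```text
t: 15.95
ee_pos: [601.5, -10.9, 158.1]
ee_rot: [3.142, -0.001, 2.952]
contact_force: [0.6, 0.2, -0.1]
finger_gap: 0.719
grip_force: 0.0
T [12.73 16.69 -1.69] [-0.    -0.     0.996]
t 15.95 pos [601.5 -10.9 158.1] [ 3.142e+00 -1.000e-03  2.952e+00] F [ 0.6  0.2 -0.1] gap 63.3 grip 0.0 q [-0.21  0.55  1.36 -0.    1.23 -1.59]
```

```bash
python3 -m handwheel '0 2.1 2.8 -0.3 0 0 0.16; 0 4.2 5.6 -0.6 0 0 0.32; 0 6.3 8.4 -0.9 0 0 0.48; 0 8.4 11.2 -1.2 0 0 0.64; 0 10.5 14 -1.5 0 0 0.8; 0 12.73 16.69 -1.7 0 0 0.996; 0 12.73 16.69 -1.7 0 0 0.996; 0 12.73 16.69 -1.7 0 0 0.996; 0 12.73 16.69 -1.7 0 0 0.996; 0 12.73 16.69 -1.7 0 0 0.996'
python3 - <<'E'
from p import *
from m import measure
plan()
measure('wrist',['plate_small_mid','tray_small'],grab('wrist'))
f=grab('scene'); measure('scene',['plate_large_mid','grid_large_mid'],f)
E
```

```text
t: 17.2
ee_pos: [508.6, 176.3, 173.6]
ee_rot: [-3.141, -0.0, 1.956]
contact_force: [-0.0, -0.6, -0.2]
finger_gap: 1.001
grip_force: 0.0
t 17.2 pos [508.6 176.3 173.6] [-3.141 -0.     1.956] F [-0.  -0.6 -0.2] gap 88.1 grip 0.0 q [ 0.12  0.4   1.55 -0.    1.19 -0.27]
wrist plate_small_mid 0.83 4402 med [478. 170.   4.] zpct [ 2.  4. 55.]
    lo 3764 [478.1 166.6  81.1  57. ] 0.388 mean [472.6 166.    3.5]
    hi 625 [508.  181.6  36.7  11.9] -1.175 mean [507.6 183.2  53.2]
wrist tray_small 0.84 11377 med [516. 320.   5.] zpct [ 3.  5. 21.]
    lo 9547 [512.7 324.1 124.9  72.8] 0.222 mean [511.7 322.4   4.7]
    hi 11377 [512.1 323.2 127.   72.4] 0.237 mean [514.1 320.3   7. ]
scene plate_large_mid 0.85 452 med [657. -21.  27.] zpct [ 5. 27. 60.]
    lo 143 [609.3 -11.7 100.1  75.1] -0.229 mean [641.2 -15.6   8.2]
    hi 206 [657.7 -22.9  52.9  11.4] 1.349 mean [658.7 -22.4  49.8]
scene grid_large_mid 0.89 713 med [599.  -7.  15.] zpct [ 6. 15. 61.]
    lo 240 [602.2 -10.8  77.5  64.6] -0.183 mean [593.8  -5.6  10.6]
    hi 147 [604.7 -12.   58.3  10.1] -0.188 mean [611.7 -13.1  55.8]
```

```bash
python3 -m handwheel '0.5 0.46 0.12 4 0 0 0; 0.5 0.46 0.12 9 0 0 0; 0.5 0.46 0.12 13 0 0 0; 0.5 0.46 0.12 15 0 0 0; 0.5 0.46 0.12 15.06 0 0 0; 1 0.46 0.12 15.06 0 0 0; 1 0.46 0.12 15.06 0 0 0; 1 0.46 0.12 15.06 0 0 0; 1 0.46 0.12 15.06 0 0 0; 1 0.46 0.12 15.06 0 0 0' 28
python3 -m handwheel '1 0 0 0 0 0 0; 1 0 0 0 0 0 0; 1 0 0 0 0 0 0; 1 0 0 0 0 0 0; 1 0 0 -1 0 0 0; 1 0 0 -2.5 0 0 0; 1 0 0 -4 0 0 0; 1 0 0 -5.5 0 0 0; 1 0 0 -5.5 0 0 0; 1 0 0 -5.5 0 0 0' 28
python3 - <<'E'
from p import *
from m import measure
plan((540,343,78,1.806),(540,343,27,1.806))
f=grab('side'); measure('side',['plate_small_mid'],f)
E
```

```text
t: 18.75
ee_pos: [507.9, 181.7, 23.6]
ee_rot: [3.141, 0.0, 1.956]
contact_force: [-0.5, -0.8, 5.0]
finger_gap: 0.133
grip_force: 28.0
t: 20.0
ee_pos: [507.4, 181.6, 77.9]
ee_rot: [-3.141, -0.0, 1.956]
contact_force: [1.4, -0.4, -0.6]
finger_gap: 0.134
grip_force: 28.0
T [13.73  9.08 -0.02] [-0.001 -0.     0.15 ]
T [13.73  9.09  5.08] [-0.001 -0.     0.15 ]
t 20.0 pos [507.4 181.6  77.9] [-3.141 -0.     1.956] F [ 1.4 -0.4 -0.6] gap 11.8 grip 28.0 q [ 0.13  0.52  1.64 -0.    0.97 -0.26]
side plate_small_mid 0.61 222 med [486. 164.  58.] zpct [ 54.  58. 104.]
    hi 222 [476.5 162.6  80.1  54.1] 0.402 mean [483.  163.5  63.5]
```

```bash
python3 -m handwheel '1 3.4 2.2 0 0 0 0.04; 1 6.8 4.5 0 0 0 0.08; 1 10.2 6.8 0 0 0 0.12; 1 13.73 9.08 0 0 0 0.15; 1 13.73 9.08 0 0 0 0.15; 1 13.73 9.08 1 0 0 0.15; 1 13.73 9.08 2.5 0 0 0.15; 1 13.73 9.08 3.5 0 0 0.15; 1 13.73 9.08 4 0 0 0.15; 1 13.73 9.08 4 0 0 0.15'
python3 - <<'E'
from p import *
from m import measure
plan()
f=grab('scene'); measure('scene',['plate_small_mid','tray_small'],f)
measure('side',['plate_small_mid','tray_small'],grab('side'))
cv2.imwrite('pics/s4.png',cv2.resize(f['pixels'][140:260,340:500],None,fx=5,fy=5,interpolation=cv2.INTER_CUBIC))
E
```

```text
t: 21.35
ee_pos: [540.2, 342.8, 37.8]
ee_rot: [-3.141, 0.0, 1.806]
contact_force: [-0.2, -0.1, -0.2]
finger_gap: 0.129
grip_force: 28.0
t 21.35 pos [540.2 342.8  37.8] [-3.141  0.     1.806] F [-0.2 -0.1 -0.2] gap 11.3 grip 28.0 q [0.38 0.77 1.33 0.   1.05 0.15]
scene plate_small_mid 0.87 530 med [509. 325.  18.] zpct [15. 18. 68.]
    hi 87 [538.3 331.1  30.9  15.5] -0.262 mean [544.8 327.8  55. ]
scene tray_small 0.96 933 med [531. 311.   8.] zpct [ 1.  8. 23.]
    lo 517 [507.2 332.  120.1  94.2] 0.22 mean [514.  324.    5.2]
    hi 933 [506.6 331.3 121.1  94.4] 0.233 mean [516.4 319.3  10.6]
side plate_small_mid 0.54 204 med [514. 327.  18.] zpct [ 3. 18. 67.]
    lo 16 [540.6 357.4 125.   36.8] 0.88 mean [527.4 340.1   4.9]
    hi 28 [541.9 325.3  25.8   9.2] 1.519 mean [541.6 325.8  53. ]
side tray_small 0.62 297 med [476. 297.  10.] zpct [ 0. 10. 22.]
    lo 140 [502.3 333.4 122.3 104.3] 0.275 mean [491.3 307.    5.2]
    hi 297 [502.7 333.  122.2 105.3] 0.257 mean [492.4 308.8  10.8]
```

View pics/s4.png

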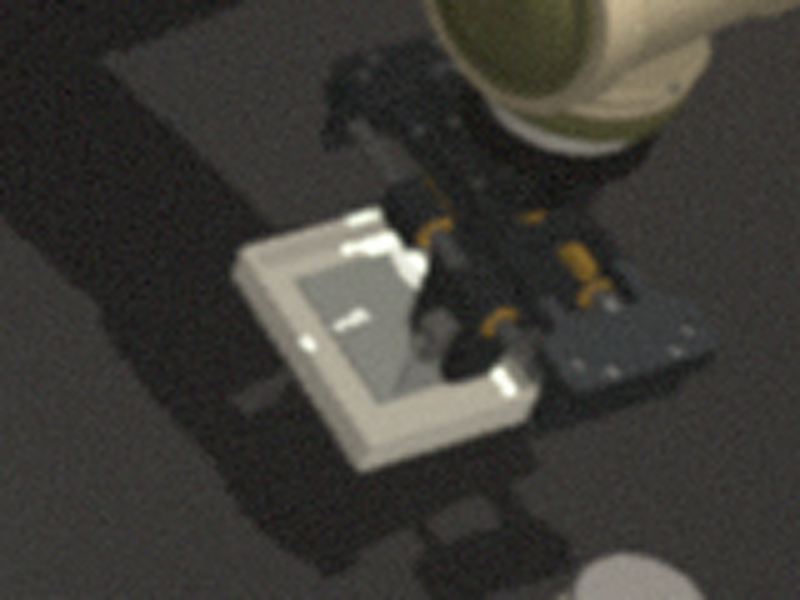

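The plate sits inside the tray walls, roughly centred at (370,330) in the crop. Lower and release.

```bash
python3 -m handwheel '1 0.1 0 0.6 0 0 0; 1 -0.1 0 1 0 0 0; 1 -0.1 0 1.1 0 0 0; 0.6 -0.1 0 1.05 0 0 0; 0.6 -0.1 0 1.05 0 0 0; 0.6 -0.1 0 1.05 0 0 0; 0.6 -0.1 0 1.05 0 0 0; 0.4 -0.1 0 -1 0 0 0; 0.2 -0.1 0 -6 0 0 0; 0 -0.1 0 -12 0 0 0'
python3 - <<'E'
from p import *
from m import measure
plan((459,-16,160,1.57))
measure('wrist',['plate_small_mid','tray_small'],grab('wrist'))
E
```

```text
t: 22.9
ee_pos: [540.1, 341.9, 160.5]
ee_rot: [-3.141, 0.0, 1.806]
contact_force: [0.9, -0.6, -0.4]
finger_gap: 0.716
grip_force: 0.0
T [-32.92 -16.22   0.06] [-0.     0.     0.236]
t 22.9 pos [540.1 341.9 160.5] [-3.141  0.     1.806] F [ 0.9 -0.6 -0.4] gap 63.0 grip 0.0 q [0.38 0.63 1.23 0.   1.29 0.15]
wrist plate_small_mid 0.76 4760 med [509. 335.   8.] zpct [ 6.  8. 59.]
    lo 4065 [505.7 332.   74.8  55.5] 0.238 mean [502.8 332.6   7.5]
    hi 680 [540.7 341.9  37.3  11.4] -1.328 mean [540.1 343.9  57. ]
wrist tray_small 0.83 8372 med [498. 337.   5.] zpct [ 3.  5. 21.]
    lo 5421 [509.4 329.9 119.3 103.4] 0.227 mean [501.1 335.1   4.7]
    hi 8372 [507.5 329.5 122.9 103.5] 0.229 mean [501.4 333.8   9.6]
```

```bash
python3 - <<'E'
from p import *
plan((452,-163,165,2.88))
E
```

```text
T [-47.08 -20.5   -0.42] [ 0.008  0.003 -1.074]
t 23.05 pos [541.7 342.7 162.9] [ 3.134e+00 -1.000e-03  1.806e+00] F [ 0.1  1.2 -1.3] gap 75.2 grip 0.0 q [0.38 0.62 1.22 0.   1.29 0.15]
```

```bash
python3 -m handwheel '0 -5.2 -2.3 0 0 0 -0.12; 0 -10.4 -4.6 0 0 0 -0.24; 0 -15.6 -6.9 0 0 0 -0.36; 0 -20.8 -9.2 0 0 0 -0.48; 0 -26 -11.5 0 0 0 -0.6; 0 -31.2 -13.8 0 0 0 -0.72; 0 -36.4 -16 0 0 0 -0.84; 0 -41.6 -18.2 0 0 0 -0.96; 0 -47 -20.5 -0.4 0 0 -1.074; 0 -47 -20.5 -0.4 0 0 -1.074'
python3 - <<'E'
from p import *
from m import measure
measure('wrist',['grid_small_mid'],grab('wrist','w5.png'))
plan()
E
```

```text
t: 24.3
ee_pos: [449.6, -165.7, 161.9]
ee_rot: [-3.141, -0.001, 2.876]
contact_force: [-0.6, 0.7, -0.7]
finger_gap: 1.002
grip_force: 0.0
wrist grid_small_mid 0.96 2444 med [ 451. -157.    9.] zpct [-0.  9. 53.]
    lo 1766 [ 461.  -160.2   66.3   47.5] -0.227 mean [ 452.9 -158.     6.8]
    hi 633 [ 452.4 -158.6   41.5   10. ] -0.223 mean [ 450.3 -158.    51.3]
wrist grid_small_mid 0.83 3531 med [354. -11.   9.] zpct [ 2.  9. 53.]
    lo 2040 [353.3 -12.   51.6  36. ] 0.458 mean [354.4 -14.6   7.7]
    hi 1158 [350.5  -8.2  41.9  10. ] 0.431 mean [353.6  -8.7  49.1]
wrist grid_small_mid 0.63 2614 med [ 338. -129.    9.] zpct [ 3.  9. 54.]
    lo 1553 [ 336.3 -128.7   49.    45.3] 0.884 mean [ 338.1 -129.2    8.1]
    hi 985 [ 336.  -128.5   40.9   10.4] 0.886 mean [ 336.6 -129.2   51.3]
t 24.4 pos [ 450.1 -162.6  161.7] [ 3.141e+00 -1.000e-03  2.878e+00] F [-0.2  0.4 -0.4] gap 88.2 grip 0.0 q [-0.59  0.29  1.74  0.    1.11 -1.9 ]
```

View pics/w5.png

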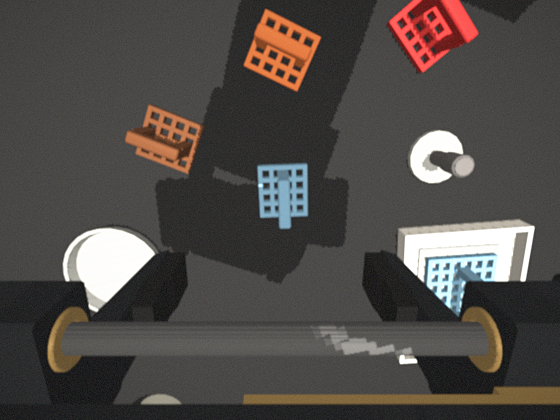

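The blue grid is at (283,195) in the wrist view; brown, orange and red lie apart. The arm was still settling, so I'll measure once more.

```bash
python3 - <<'E'
from p import *
from m import measure
measure('wrist',['grid_small_mid'],grab('wrist'))
plan((451.5,-162,27,2.905))
E
```

```text
wrist grid_small_mid 0.8 2704 med [ 379. -242.    9.] zpct [ 1.  9. 53.]
    lo 1622 [ 379.9 -245.4   49.7   46.1] 0.93 mean [ 378.  -241.8    7.6]
    hi 898 [ 379.9 -245.5   41.7   10.7] 0.928 mean [ 379.8 -243.7   50.1]
wrist grid_small_mid 0.73 3524 med [353. -11.  10.] zpct [ 2. 10. 54.]
    lo 1983 [350.3  -4.3  58.5  53.2] -1.265 mean [354.2 -14.4   7.7]
    hi 1210 [350.2  -7.8  41.9  11. ] 0.442 mean [353.1  -8.7  49.3]
wrist grid_small_mid 0.64 2179 med [ 450. -157.    9.] zpct [ 0.  9. 53.]
    lo 1514 [ 454.8 -159.    54.    45.4] -0.238 mean [ 452.2 -158.1    7.6]
    hi 612 [ 452.7 -158.6   41.7   10. ] -0.224 mean [ 449.9 -157.9   51.4]
T [-0.12 -0.02 13.48] [ 0.    -0.001 -0.025]
t 24.5 pos [ 450.4 -161.6  161.8] [ 3.141e+00 -1.000e-03  2.880e+00] F [0.4 0.7 0. ] gap 87.5 grip 0.0 q [-0.59  0.29  1.74  0.    1.11 -1.9 ]
```

```bash
python3 -m handwheel '0.5 -0.14 0.32 4 0 0 -0.035; 0.5 -0.14 0.32 8.5 0 0 -0.035; 0.5 -0.14 0.32 12 0 0 -0.035; 0.5 -0.14 0.32 13.4 0 0 -0.035; 0.5 -0.14 0.32 13.5 0 0 -0.035; 1 -0.14 0.32 13.5 0 0 -0.035; 1 -0.14 0.32 13.5 0 0 -0.035; 1 -0.14 0.32 13.5 0 0 -0.035; 1 -0.14 0.32 13.5 0 0 -0.035; 1 -0.14 0.32 13.5 0 0 -0.035' 20
python3 -m handwheel '1 0 0 0 0 0 0; 1 0 0 0 0 0 0; 1 0 0 0 0 0 0; 1 0 0 0 0 0 0; 1 0 0 -1 0 0 0; 1 0 0 -3 0 0 0; 1 0 0 -5 0 0 0; 1 0 0 -7 0 0 0; 1 0 0 -9 0 0 0; 1 0 0 -9 0 0 0' 20
python3 - <<'E'
from p import *
a=.236; c=np.array([504.8,333])-5*np.array([np.cos(a),np.sin(a)]); print(c)
plan((c[0],c[1],117,np.pi+a))
E
```

```text
t: 25.75
ee_pos: [452.8, -160.0, 27.4]
ee_rot: [3.142, 0.0, 2.915]
contact_force: [0.2, 1.1, 2.4]
finger_gap: 0.11
grip_force: 20.0
t: 27.0
ee_pos: [453.1, -160.4, 118.3]
ee_rot: [-3.141, 0.002, 2.915]
contact_force: [-0.1, 0.0, -0.0]
finger_gap: 0.11
grip_force: 20.0
[499.93859494 331.83092308]
T [ 6.5  49.02  0.06] [-0.002  0.002 -0.463]
t 27.0 pos [ 453.1 -160.4  118.3] [-3.141e+00  2.000e-03  2.915e+00] F [-0.1  0.  -0. ] gap 9.7 grip 20.0 q [-0.58  0.35  1.79 -0.    1.   -1.93]
```

```bash
python3 -m handwheel '1 0.4 3 0 0 0 -0.02; 1 1 8 0 0 0 -0.08; 1 1.8 13.5 0 0 0 -0.14; 1 2.5 19 0 0 0 -0.2; 1 3.2 24.5 0 0 0 -0.26; 1 4 30 0 0 0 -0.31; 1 4.7 35.5 0 0 0 -0.36; 1 5.4 41 0 0 0 -0.41; 1 6 46 0 0 0 -0.44; 1 6.5 49 0 0 0 -0.463'
python3 -m handwheel '1 0 0 0 0 0 0; 1 0 0 1 0 0 0; 1 0 0 3 0 0 0; 1 0 0 5 0 0 0; 1 0 0 6.5 0 0 0; 1 0 0 7 0 0 0; 1 0 0 7 0 0 0; 1 0 0 7 0 0 0; 1 0 0 7 0 0 0; 1 0 0 7 0 0 0'
python3 - <<'E'
from p import *
from m import measure
plan((499.9,331.8,34,np.pi+.236))
f=grab('scene'); measure('scene',['grid_small_mid','plate_small_mid'],f)
cv2.imwrite('pics/s6.png',cv2.resize(f['pixels'][140:260,340:500],None,fx=5,fy=5,interpolation=cv2.INTER_CUBIC))
E
```

```text
t: 28.25
ee_pos: [498.9, 334.0, 115.8]
ee_rot: [-3.141, -0.001, -2.903]
contact_force: [0.7, 0.2, -0.7]
finger_gap: 0.106
grip_force: 20.0
t: 29.5
ee_pos: [499.6, 332.1, 47.4]
ee_rot: [3.142, 0.001, -2.905]
contact_force: [0.2, 0.9, 0.1]
finger_gap: 0.108
grip_force: 20.0
T [-0.02 -0.03  1.34] [0.    0.001 0.   ]
t 29.5 pos [499.6 332.1  47.4] [ 3.142e+00  1.000e-03 -2.905e+00] F [0.2 0.9 0.1] gap 9.5 grip 20.0 q [ 0.39  0.68  1.46 -0.    1.   -1.42]
scene grid_small_mid 0.91 345 med [ 342. -128.   10.] zpct [ 1. 10. 54.]
    lo 211 [ 338.7 -128.8   47.4   43.3] 0.909 mean [ 340.9 -128.5    7.1]
    hi 82 [ 339.8 -129.2   40.1    9.9] 0.959 mean [ 341.2 -127.6   46.8]
scene grid_small_mid 0.74 321 med [361.  -7.   9.] zpct [-1.  9. 54.]
    lo 210 [351.8  -8.   50.8  44.4] 0.447 mean [357.5  -7.7   6.9]
    hi 67 [355.2  -8.   35.7  10.2] 0.569 mean [359.1  -5.7  47.9]
scene grid_small_mid 0.66 397 med [ 387. -248.    9.] zpct [ 0.  9. 53.]
    lo 250 [ 382.8 -246.6   49.3   45.3] 0.981 mean [ 386.5 -247.8    6.7]
    hi 89 [ 381.9 -246.    41.1   10.7] 0.871 mean [ 384.3 -244.5   47.5]
scene plate_small_mid 0.56 418 med [539. 329.  13.] zpct [ 4. 13. 60.]
    lo 217 [521.6 330.4  89.9  60.1] 1.131 mean [521.1 326.    7.8]
    hi 137 [542.6 338.8  36.6  11.2] -1.31 mean [545.  337.9  51.4]
```

View pics/s6.png

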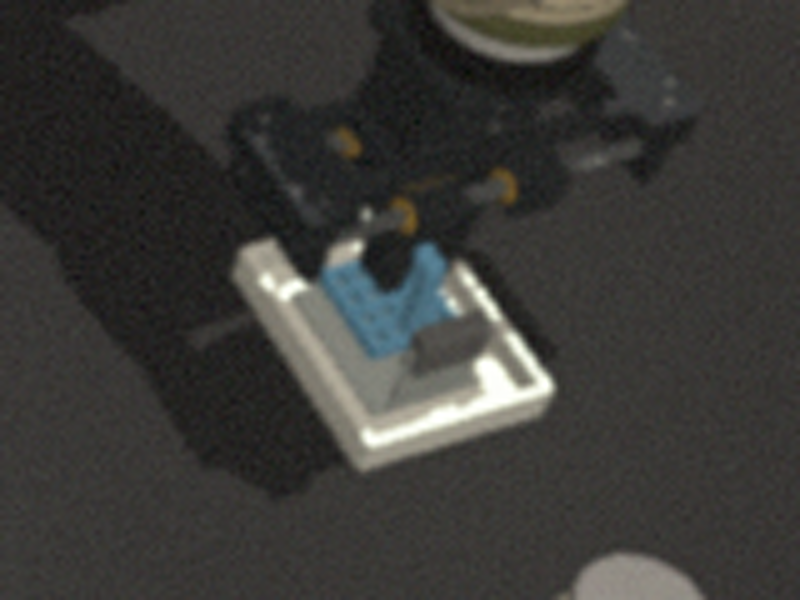

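The grid hangs square, just behind the block at (450,345). Lower, release, then on to the round electrode.

```bash
python3 -m handwheel '1 0 0 0.7 0 0 0; 1 0 0 1.2 0 0 0; 1 0 0 1.36 0 0 0; 1 0 0 1.36 0 0 0; 0.6 0 0 1.3 0 0 0; 0.6 0 0 1.3 0 0 0; 0.6 0 0 1.3 0 0 0; 0.4 0 0 -1 0 0 0; 0.2 0 0 -6 0 0 0; 0 0 0 -11 0 0 0'
python3 - <<'E'
from p import *
from m import measure
measure('wrist',['plate_small_mid','grid_small_mid'],grab('wrist'))
plan((459,-17,160,2.9))
E
```

```text
t: 30.9
ee_pos: [499.3, 331.9, 158.3]
ee_rot: [-3.141, -0.001, -2.905]
contact_force: [0.1, 0.4, 0.5]
finger_gap: 0.715
grip_force: 0.0
wrist plate_small_mid 0.75 2766 med [534. 335.   8.] zpct [ 6.  8. 59.]
    lo 1604 [506.7 333.   77.1  54.7] 0.243 mean [507.7 329.7   7.8]
    hi 950 [540.8 341.5  38.   12.7] -1.328 mean [538.2 341.   53.5]
wrist grid_small_mid 0.61 2211 med [497. 331.  16.] zpct [ 7. 16. 60.]
    lo 222 [500.3 332.5  52.9  41.9] 0.145 mean [507.4 332.5  10.1]
    hi 681 [498.6 332.1  41.4   9.8] 0.232 mean [495.7 331.6  57.8]
T [ 12.2  -33.    -0.14] [0.002 0.004 0.478]
t 31.05 pos [500.4 332.4 159.4] [ 3.141  0.005 -2.905] F [-0.4  0.8 -0.8] gap 74.9 grip 0.0 q [ 0.39  0.54  1.37 -0.    1.22 -1.42]
```

```bash
python3 -m handwheel '0 1.8 -5 0 0 0 0.07; 0 3.6 -10 0 0 0 0.14; 0 5.4 -15 0 0 0 0.21; 0 7.2 -20 0 0 0 0.28; 0 9 -25 0 0 0 0.35; 0 11 -30 0 0 0 0.42; 0 12.2 -33 0 0 0 0.478; 0 12.2 -33 0 0 0 0.478; 0 12.2 -33 0 0 0 0.478; 0 12.2 -33 0 0 0 0.478'
python3 - <<'E'
from p import *
from m import measure
measure('wrist',['round_mid'],grab('wrist'))
plan((459,-17,22,2.9))
f=grab('side'); measure('side',['grid_small_mid','round_mid'],f)
E
```

```text
t: 32.3
ee_pos: [458.1, -16.3, 156.8]
ee_rot: [3.141, -0.001, 2.902]
contact_force: [-0.1, 0.5, 1.2]
finger_gap: 1.005
grip_force: 0.0
wrist round_mid 0.57 5373 med [569.  -4.   5.] zpct [ 3.  5. 21.]
    lo 3561 [617.3 -13.6 173.5 113.7] -0.171 mean [591.3  -9.5   5.3]
wrist round_mid 0.54 2571 med [650. -22.  19.] zpct [ 6. 19. 57.]
    lo 1072 [631.8 -17.8 157.8  80. ] -0.212 mean [587.5 -14.3   7.6]
    hi 786 [642.3 -18.4  54.3  31.1] 1.343 mean [651.  -20.4  47.6]
T [-0.1  -0.03 13.49] [ 0.    -0.     0.001]
t 32.4 pos [458.2 -16.5 156.9] [ 3.142 -0.     2.901] F [ 0.9  0.9 -0.2] gap 88.0 grip 0.0 q [-0.29  0.26  1.8   0.    1.08 -1.62]
side grid_small_mid 0.82 380 med [ 380. -256.   10.] zpct [ 1. 10. 54.]
    lo 236 [ 394.6 -226.6  107.7   46.6] 0.956 mean [ 379.9 -253.2    7.1]
    hi 81 [ 378.4 -249.8   43.8    9.8] 0.815 mean [ 377.3 -251.7   46.6]
side grid_small_mid 0.68 234 med [351. -12.  10.] zpct [ 3. 10. 52.]
    lo 137 [345.    7.   86.2  50.6] -1.383 mean [350.5 -14.6   7.7]
    hi 55 [349.3 -11.7  40.4   7.9] 0.494 mean [350.  -11.6  44.6]
side grid_small_mid 0.55 309 med [ 337. -137.   10.] zpct [ 1. 10. 52.]
    lo 186 [ 339.2 -121.1   72.3   52. ] 0.913 mean [ 336.9 -135.4    7.4]
    hi 65 [ 333.7 -131.9   44.1   10.1] 0.917 mean [ 332.8 -135.4   45.8]
side round_mid 0.77 146 med [456. -21.  11.] zpct [ 5. 11. 54.]
    lo 83 [456.8 -20.9  39.9  37.5] -1.565 mean [456.3 -24.4   8.4]
    hi 27 [456.1 -19.5  13.3   9.3] 0.037 mean [456.3 -20.1  47.8]
```

```bash
python3 - <<'E'
from p import *
C=cloud(grab('wrist')); 
for lo,hi in((49,60),(5,12)):
  Q=C[(C[...,2]>lo)&(C[...,2]<hi)&(np.hypot(C[...,0]-459,C[...,1]+17)<35)]
  print(len(Q), cv2.minEnclosingCircle(Q[:,:2].astype(np.float32)) if len(Q) else '')
plan((459,-17,22,2.9))
E
```

```text
381 ((458.47833251953125, -14.651277542114258), 9.01421070098877)
1454 ((458.5066833496094, -14.487399101257324), 23.97928237915039)
T [-0.08  0.03 13.51] [0. 0. 0.]
t 32.6 pos [458.2 -17.1 157.1] [3.142 0.    2.9  ] F [ 0.4  0.8 -0.5] gap 87.8 grip 0.0 q [-0.29  0.26  1.8   0.    1.08 -1.62]
```

```bash
python3 -m handwheel '0.4 0.02 0.22 4 0 0 0; 0.4 0.02 0.22 8.5 0 0 0; 0.4 0.02 0.22 12 0 0 0; 0.4 0.02 0.22 13.4 0 0 0; 0.5 0.02 0.22 13.5 0 0 0; 1 0.02 0.22 13.5 0 0 0; 1 0.02 0.22 13.5 0 0 0; 1 0.02 0.22 13.5 0 0 0; 1 0.02 0.22 13.5 0 0 0; 1 0.02 0.22 13.5 0 0 0' 20
python3 -m handwheel '1 0 0 0 0 0 0; 1 0 0 0 0 0 0; 1 0 0 0 0 0 0; 1 0 0 0 0 0 0; 1 0 0 -1 0 0 0; 1 0 0 -3 0 0 0; 1 0 0 -5 0 0 0; 1 0 0 -7 0 0 0; 1 0 0 -8.5 0 0 0; 1 0 0 -8.5 0 0 0' 20
python3 - <<'E'
from p import *
plan((489.5,-344.5,108,2.9))
E
```

```text
t: 33.85
ee_pos: [458.8, -15.2, 22.7]
ee_rot: [-3.142, 0.001, 2.9]
contact_force: [-1.2, 0.9, 5.9]
finger_gap: 0.193
grip_force: 20.0
t: 35.1
ee_pos: [458.9, -15.3, 108.1]
ee_rot: [-3.141, 0.002, 2.9]
contact_force: [0.9, 0.5, -1.0]
finger_gap: 0.192
grip_force: 20.0
T [-10.85 -31.23   0.04] [-0.     0.002 -0.   ]
t 35.1 pos [458.9 -15.3 108.1] [-3.141e+00  2.000e-03  2.900e+00] F [ 0.9  0.5 -1. ] gap 16.9 grip 20.0 q [-0.29  0.33  1.86 -0.    0.95 -1.62]
```

```bash
python3 -m handwheel '1 -1 -3 0 0 0 0; 1 -2.8 -8 0 0 0 0; 1 -4.5 -13 0 0 0 0; 1 -6.2 -18 0 0 0 0; 1 -8 -23 0 0 0 0; 1 -9.6 -27.5 0 0 0 0; 1 -10.85 -31.2 0 0 0 0; 1 -10.85 -31.2 0 0 0 0; 1 -10.85 -31.2 2 0 0 0; 1 -10.85 -31.2 4 0 0 0'
python3 -m handwheel '1 0 0 1 0 0 0; 1 0 0 2 0 0 0; 1 0 0 2.6 0 0 0; 1 0 0 2.6 0 0 0; 1 0 0 2.6 0 0 0; 1 0 0 2.6 0 0 0; 1 0 0 2.6 0 0 0; 1 0 0 2.6 0 0 0; 1 0 0 2.6 0 0 0; 1 0 0 2.6 0 0 0'
python3 - <<'E'
from p import *
f=grab('side'); plan((489.5,-344.5,27,2.9))
cv2.imwrite('pics/d7.png',cv2.resize(f['pixels'][220:340,220:420],None,fx=4,fy=4,interpolation=cv2.INTER_CUBIC))
E
```

```text
t: 36.35
ee_pos: [488.9, -342.8, 66.1]
ee_rot: [3.141, -0.001, 2.9]
contact_force: [0.3, -0.4, -0.9]
finger_gap: 0.193
grip_force: 20.0
t: 37.6
ee_pos: [489.1, -344.1, 41.1]
ee_rot: [-3.142, 0.0, 2.9]
contact_force: [-0.3, -0.4, -1.9]
finger_gap: 0.194
grip_force: 20.0
T [-0.05 -0.03  1.41] [ 0. -0. -0.]
t 37.65 pos [ 489.1 -344.1   41.1] [ 3.142 -0.     2.9  ] F [ 0.1 -0.3 -0.5] gap 17.2 grip 20.0 q [-0.81  0.68  1.47 -0.    0.98 -2.14]
```

View pics/d7.png

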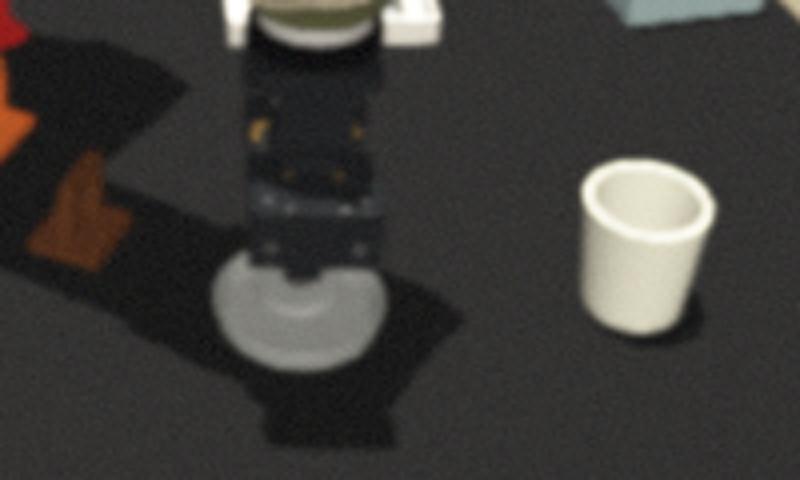

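The electrode's disc is centred in the dish at (300,300). Lower, release and back off, then check everything.

```bash
python3 -m handwheel '1 0 0 0.7 0 0 0; 1 0 0 1.2 0 0 0; 1 0 0 1.45 0 0 0; 1 0 0 1.45 0 0 0; 0.6 0 0 1.4 0 0 0; 0.6 0 0 1.4 0 0 0; 0.6 0 0 1.4 0 0 0; 0.5 0 0 -1 0 0 0; 0.5 0 0 -6 0 0 0; 0.5 0 0 -12 0 0 0'
python3 -m handwheel '0.5 1 5 -3 0 0 0; 0.5 2 10 -6 0 0 0; 0.5 3 15 -8 0 0 0; 0.5 3 15 -8 0 0 0; 0.5 3 15 -8 0 0 0; 0.5 3 15 -8 0 0 0; 0.5 3 15 -8 0 0 0; 0.5 3 15 -8 0 0 0; 0.5 3 15 -8 0 0 0; 0.5 3 15 -8 0 0 0'
python3 - <<'E'
from p import *
from m import measure
f=grab('scene'); plan()
measure('scene',['plate_large_mid','grid_large_mid','plate_small_mid','tray_small','round_mid','dish','jar_mid','cup_mid'],f)
C=cloud(f)
for c in((605,-12),(500,332),(489,-344)):
  Q=C[(C[...,2]>47)&(C[...,2]<66)&(np.hypot(C[...,0]-c[0],C[...,1]-c[1])<36)]; print(c,rect(Q) if 0 else cv2.minAreaRect(Q[:,:2].astype(np.float32)),np.round(np.percentile(Q[:,2],95)))
cv2.imwrite('pics/s8.png',cv2.resize(f['pixels'][120:340,60:500],None,fx=1.8,fy=1.8,interpolation=cv2.INTER_CUBIC))
E
```

```text
t: 38.9
ee_pos: [488.7, -343.7, 161.9]
ee_rot: [3.141, -0.002, 2.9]
contact_force: [0.2, -0.7, 0.7]
finger_gap: 0.504
grip_force: 0.0
t: 40.15
ee_pos: [495.9, -191.3, 241.1]
ee_rot: [-3.142, -0.0, 2.9]
contact_force: [0.0, -0.4, 0.1]
finger_gap: 0.501
grip_force: 0.0
t 40.2 pos [ 495.9 -191.3  241.1] [3.142 0.    2.9  ] F [-1.4  0.2 -0.4] gap 43.9 grip 0.0 q [-0.59  0.33  1.47  0.    1.34 -1.92]
scene plate_large_mid 0.7 550 med [656. -25.  22.] zpct [ 5. 22. 60.]
    lo 207 [610.2 -13.4  97.   78.6] -0.197 mean [638.9 -21.9   8.2]
    hi 223 [656.3 -23.4  54.4  13.2] 1.432 mean [658.2 -22.6  50.5]
scene grid_large_mid 0.69 803 med [600. -10.  15.] zpct [ 6. 15. 60.]
    lo 303 [594.2  -8.8  75.4  65.4] -0.247 mean [595.5  -9.3  10. ]
    hi 141 [605.5 -12.1  55.7  10. ] -0.191 mean [612.1 -13.2  55.7]
scene plate_small_mid 0.95 272 med [543. 333.  25.] zpct [ 5. 25. 60.]
    lo 92 [521.2 321.   85.5  44.1] 0.911 mean [525.9 322.8   8.2]
    hi 121 [543.4 339.   34.8   8.7] -1.343 mean [545.2 338.3  51.4]
scene tray_small 0.66 966 med [522. 327.  11.] zpct [ 2. 11. 23.]
    lo 436 [5
[... 623 characters left out ...]
lo 47 [711.2 348.7  52.1  16.1] 0.879 mean [714.1 349.    8.6]
    hi 961 [699.  360.2  54.1  52.9] -1.274 mean [704.6 354.1  54.5]
scene cup_mid 0.78 1483 med [ 682. -378.   46.] zpct [ 4. 46. 76.]
    lo 184 [ 690.  -375.6   57.3   51.7] 0.785 mean [ 682.7 -379.1    6.9]
    hi 1299 [ 688.6 -373.9   69.2   68.1] 0.442 mean [ 686.5 -375.6   49. ]
(605, -12) ((602.558837890625, -11.63158130645752), (9.973073959350586, 60.76387023925781), 79.2249984741211) 61.0
(500, 332) ((505.69219970703125, 332.9692687988281), (57.08264923095703, 12.189739227294922), 11.690155029296875) 61.0
(489, -344) ((490.1437072753906, -343.2783203125), (16.268938064575195, 19.242671966552734), 81.44496154785156) 60.0
```

View pics/s8.png

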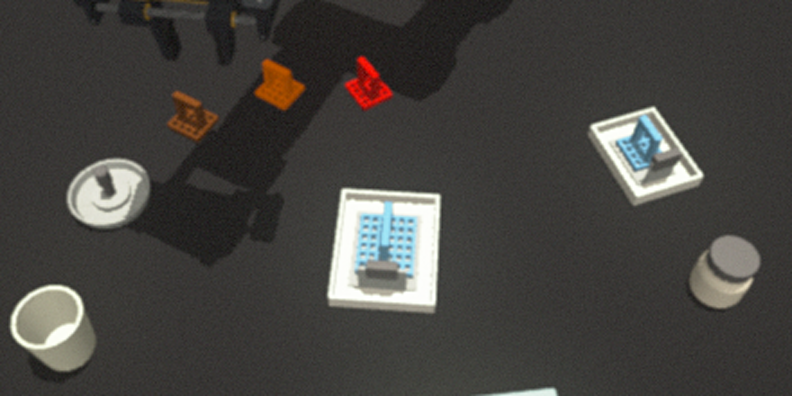

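Everything is in place: large set at (385,250), small set at (648,155), round electrode at (107,195), and the jar and cup have not moved. Handing in.

```bash
python3 -c "
from rig import r
print(r.hand_in())"
```

```text
the job is handed in; nothing more can be done
None
```

I placed both plates with their matching blue grids and the round electrode in its dish, left the jar and cup where they were, and handed the job in at about 40 s of the 131 s limit; the hand-in returned no verdict.

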